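# Put away the stacked microscopy kit, each with its own kind

## Robot

A 6-joint arm with a two-finger parallel gripper is mounted at the origin on the work surface. World frame = base frame: x ahead of the robot, y to its left, z up, the work surface at z = 0. Lengths are in m, angles in degrees, forces in N, time in s.
With the tool pointing down it reaches from about 0.25 to 0.85 m from the base axis. Payload 12.5 kg.
Tool frame: the origin (TCP) lies between the finger pads; the fingertips stand 22 mm ahead of it and the grasp point (between the pads) lies 3 mm ahead of it; z points along the fingers, y is the line along which they close (so a half turn about z gives the same grasp; the last joint's range is limited). The gripper opens to 93 mm and grips with 3 to 60 N. Pads are 15 mm wide; open, the fingers measure 128 mm over their backs; the gripper's body (75 mm by 188 mm) begins 65 mm behind the grasp point.
Start: joints at [69.465, 20.094, 94.641, -0, 65.266, -4.847], TCP at [0.149, 0.53, 0.241] pointing down, gripper open.
Joint ranges: [-157.81, 157.81], [-45, 120.19], [0.68, 151.7], [-89.99, 269.99], [4.06, 180], [-164.3, 164.3]. Speed limits (degrees/s): [127.2, 127.2, 159.86, 180, 180, 180].

## Interface

Orientations are given as a 3x3 rotation matrix whose columns are the frame's x, y, z axes.
In Python, from station import telemetry, vision, job_done gives the robot as it stands. The module is installed in compiled form; this text tells all that it offers.
- The arm moves only by the shell command python3 -m pendant 'ROWS' [FORCE]. ROWS is JSON, one flat list of numbers, 7 for each row, row after row: the shift along the tool's x, y, z in m, then the turn, a rotation vector about the tool's x, y, z in degrees, then the closure, from -1 (fully open) to 1 (shut). A call has 1 to 8 rows; each row shifts and turns the commanded pose from where the row before left it, along the tool's axes as they then stand; what a row does not reach is not made up. A row lasts 1/8 s, in which the tool goes at most 62.5 mm and 10.7 degrees, less where a joint would pass 70% of its speed; a pose out of reach is approached as far as the arm can. A call is refused whole if a number of a shift passes 0.0625 or a number of a turn 10.7, either way. A call with a gripper value outside its range is refused whole. The fingers move at their own pace and stop on an object; FORCE is the grip in N (left out, the last holds). Time passes only in rows, so rows that do not move let the fingers close. It gives the time, the measured TCP pose, the force, the opening and the grip force at its end, in the units of the state.
- telemetry.get_obs(): the state, without advancing time (a new reading comes with each control period).
- vision.snapshot(name): name is "scene" or "top" or "wrist"; returns a dict with "pixels" (480x640x3 uint8, red, green, blue), "fx", "fy", "cx", "cy" (pixels), "R" (3x3) and "t" (3): a world point X has camera coordinates R X + t. Camera axes: x right, y down, z forward; pixel columns grow to the right and rows downward; lengths in m; the calibration is good to about 2 mm. A picture is of the moment at which its call begins. There is no depth.
- job_done(): hands the job in; it is judged then, once.
Trained networks look in a picture, given as the dict that the camera call returned (one of the last four; its "shot" number tells which), for a name from the list of things; names that differ only in an ending like _2 or _b are one class to them, and where a whole thing is asked for, a point or a joint stands for the part that bears it (a point fixed in the world has none). Each returns a list of dicts, best first, with "score" (0 to 1); they miss things now and then, are a little off and sometimes report something else, mostly with a low value. They report only what shows in the picture. A call takes as long as a camera call. They do not tell look-alikes from the thing itself.
- vision.recognise(picture, name): "centre" ([x, y, z] in m, in world coordinates, good to about 4 mm: the middle of the surface that is visible of it).
- vision.silhouettes(picture, name): "region" (480x640 bool, what is visible of it).
- vision.pinpoint(picture, name): "centre" ([x, y, z] in m, in world coordinates, good to about 4 mm: a listed point, or the origin of a listed thing).
The state is a dict: "time_s": time; "joint_pos": joint angles; "qd": joint speeds; "joint_efforts": joint torques, N m; "position": TCP position; "tcp_rot": TCP orientation; "force": force on the tool from outside, world axes, zero at the start; "torque": the same for the moment, N m; "gripper_width": finger opening in m; "gripper_force": force on a finger pad.
Only numpy, scipy, OpenCV 4.12 (cv2) and the standard library are available. Lean on these libraries where they do the work, as an engineer would, in place of code of your own. Each camera call takes 0.05 s, during which the arm holds its last target. There are 200 camera calls.

## Task

Clear up after the practical: take apart the stack of kit left on the table and put each of its four things (cover-glass box, glass staining block, Petri dish, slide box) into the green tray that already holds one of the same kind, flat on the tray's floor in the middle of its empty half. Set everything down gently, do not drop anything, and do not disturb what is already in the trays or knock over the dropping bottle or the staining jar.

Things in the scene. Friction and masses are not known exactly. Their poses are not given: they have to be found in the camera images.
- slidebox: Grey plastic slide storage box, closed, 62 mm (its x) by 90 mm (its y), 34 mm high, with a blank white card on the lid; about 0.14 kg. At the start it stands on the table and is the bottom of the stack. Origin: centre of its underside; z up.
- dish: Closed round Petri dish, clear with a straw-coloured disc of agar in it, 60 mm across, 15 mm high, straight sides; about 0.045 kg. At the start it lies on the slide box, roughly in the middle. Origin: centre of its underside; z up.
- block: Square clear glass staining block, 41 x 41 mm, 16 mm high, with a round hollow in the top; about 0.055 kg. At the start it lies on the Petri dish, roughly in the middle. Origin: centre of its underside; z up.
- coverbox: Small white plastic box of cover glasses, 28 mm (its x) by 32 mm (its y), 18 mm high; about 0.03 kg. At the start it lies on the staining block, at the top of the stack. Origin: centre of its underside; z up.
- slidebox_like: Slide box already put away, same as the stacked one, loose, in one half of its fixed green tray (130 x 220 mm, floor 3 mm thick, walls 4 mm thick, 14 mm high; one alike for each kind). Origin: centre of its underside; x, y along the tray's short, long sides; the middle of the empty half is 105 mm (+-4) towards -y, 60 mm from the long walls, 55 mm from the end wall.
- dish_like: Petri dish already put away, same as the stacked one, loose, in one half of its fixed green tray (130 x 220 mm, floor 3 mm thick, walls 4 mm thick, 14 mm high; one alike for each kind). Origin: centre of its underside; x, y along the tray's short, long sides; the middle of the empty half is 105 mm (+-4) towards -y, 60 mm from the long walls, 55 mm from the end wall.
- block_like: Staining block already put away, same as the stacked one, loose, in one half of its fixed green tray (130 x 220 mm, floor 3 mm thick, walls 4 mm thick, 14 mm high; one alike for each kind). Origin: centre of its underside; x, y along the tray's short, long sides; the middle of the empty half is 105 mm (+-4) towards -y, 60 mm from the long walls, 55 mm from the end wall.
- coverbox_like: Cover-glass box already put away, same as the stacked one, loose, in one half of its fixed green tray (130 x 220 mm, floor 3 mm thick, walls 4 mm thick, 14 mm high; one alike for each kind). Origin: centre of its underside; x, y along the tray's short, long sides; the middle of the empty half is 105 mm (+-4) towards -y, 60 mm from the long walls, 55 mm from the end wall.
- bottle: Small amber glass dropping bottle with a black cap, 26 mm across, 62 mm high, loose, standing on the table beyond the trays, on the left. Origin: centre of its underside.
- coplin_jar: Upright glass staining jar with a white round lid, 56 mm across, 96 mm high, loose, standing on the table beyond the trays, on the right. Origin: centre of its underside.
There are look-alikes about, which are no part of the job. Leave any blue or purple look-alike of the block alone.

How it is judged:
By the outcome, as a careful person would: the job done as asked, in the order asked, and still so for the second after the job is handed in, with the robot touching nothing.
It also fails if it takes over 109 s, if anything falls off the work surface, if the arm or the gripper's body presses on something with over 40 N, if the wrist force passes 120 N, or if a joint passes its speed limit or range.

## Working session

There is one attempt and no reset: what is moved stays moved. The work goes in short steps, Python scripts to look and compute and a shell command to move; the robot and the scene stay as the last step left them, time stands still between calls to the robot, and variables do not carry over. Pictures are saved under pics/ and viewed, at most 14 in all, crops included, and the job is handed in when it is done.

```bash
mkdir -p pics
cat > h.py <<'E'
import numpy as np, cv2
from station import telemetry, vision, job_done
def snap(n,f=None,crop=None,scale=1):
    p=vision.snapshot(n)
    if f:
        im=cv2.cvtColor(p["pixels"],cv2.COLOR_RGB2BGR)
        if crop: a,b,c,d=crop; im=im[b:d,a:c]
        cv2.imwrite("pics/"+f,cv2.resize(im,None,fx=scale,fy=scale,interpolation=cv2.INTER_CUBIC))
    return p
def proj(p,X):
    c=np.array(p["R"])@np.array(X)+np.array(p["t"]); return np.array([p["fx"]*c[0]/c[2]+p["cx"],p["fy"]*c[1]/c[2]+p["cy"]])
def atz(p,uv,z):
    R=np.array(p["R"]);t=np.array(p["t"]);o=-R.T@t
    d=R.T@np.array([(uv[0]-p["cx"])/p["fx"],(uv[1]-p["cy"])/p["fy"],1]); return o+d*(z-o[2])/d[2]
E
python3 - <<'E'
from h import *
np.set_printoptions(precision=4,suppress=True)
o=telemetry.get_obs(); print(o["time_s"],o["position"],o["tcp_rot"],o["gripper_width"])
for c in ["top","scene"]:
    p=snap(c,c+"0.png"); print(c,-np.array(p["R"]).T@p["t"],np.array(p["R"]).tolist())
    for n in "slidebox dish block coverbox slidebox_like dish_like block_like coverbox_like bottle coplin_jar".split():
        for r in vision.pinpoint(p,n)[:4]: print(n,np.round(r["score"],2),np.round(r["centre"],3),proj(p,r["centre"]).round())
E
```

```text
0.0 [0.1486 0.5292 0.2401] [[-0.9628  0.2704 -0.0004]
 [ 0.2704  0.9628 -0.0011]
 [ 0.0001 -0.0011 -1.    ]] 0.09329068796695231
top [ 0.2845 -0.0245  0.9534] [[-0.02295717197779155, -0.9988816772267638, -0.04133234998677044], [-0.9822971128981901, 0.030225885618506296, -0.18487503301002356], [0.18591758993344992, 0.03635644013409114, -0.9818924885210772]]
slidebox 0.88 [ 0.436 -0.008  0.002] [327. 252.]
block 0.95 [0.437 0.106 0.003] [270. 253.]
block 0.64 [ 0.446 -0.012  0.045] [328. 244.]
block 0.63 [ 0.25  -0.294  0.001] [480. 345.]
block 0.6 [ 0.451 -0.124  0.001] [385. 243.]
coverbox 0.58 [ 0.441 -0.007  0.07 ] [325. 244.]
coverbox 0.48 [0.407 0.257 0.003] [195. 271.]
coverbox 0.34 [ 0.444 -0.008  0.003] [327. 248.]
slidebox_like 0.61 [0.642 0.177 0.001] [236. 158.]
slidebox_like 0.22 [ 0.412 -0.378  0.003] [516. 259.]
dish_like 0.61 [ 0.41  -0.375  0.001] [515. 260.]
block_like 0.68 [ 0.612 -0.08   0.005] [360. 166.]
coverbox_like 0.76 [0.407 0.259 0.004] [194. 270.]
coverbox_like 0.3 [ 0.612 -0.077  0.006] [358. 166.]
bottle 0.79 [ 0.607  0.328 -0.   ] [164. 176.]
bottle 0.39
[... 333 characters left out ...]
7 -0.007 -0.003] [332. 264.]
dish 0.58 [ 0.44  -0.008  0.034] [331. 253.]
block 0.77 [ 0.46  -0.12  -0.002] [280. 270.]
block 0.71 [ 0.435 -0.007  0.048] [331. 246.]
block 0.69 [0.437 0.11  0.   ] [384. 265.]
block 0.64 [ 0.244 -0.294 -0.001] [223. 213.]
coverbox 0.48 [ 0.441 -0.01   0.066] [330. 241.]
slidebox_like 0.68 [0.646 0.179 0.007] [423. 333.]
dish_like 0.56 [ 0.406 -0.385  0.004] [170. 250.]
block_like 0.75 [ 0.605 -0.082  0.006] [290. 314.]
block_like 0.59 [0.646 0.179 0.01 ] [423. 332.]
coverbox_like 0.51 [0.407 0.258 0.004] [450. 257.]
bottle 0.87 [0.607 0.331 0.   ] [499. 323.]
coplin_jar 0.79 [ 0.611 -0.328 -0.004] [169. 316.]
coplin_jar 0.65 [ 0.442 -0.009  0.069] [330. 241.]
```

View pics/top0.png

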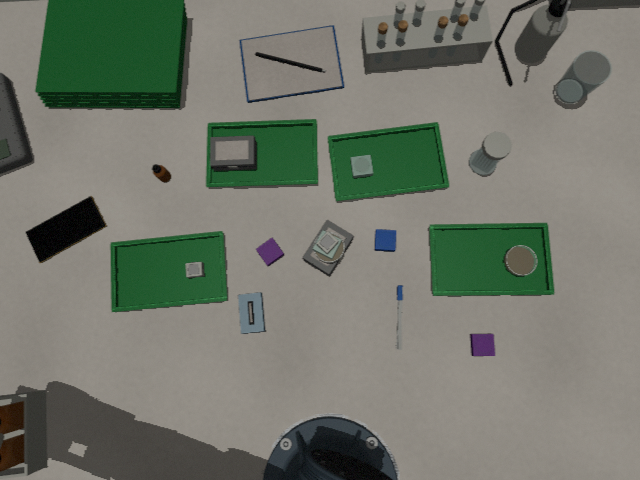

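View pics/scene0.png

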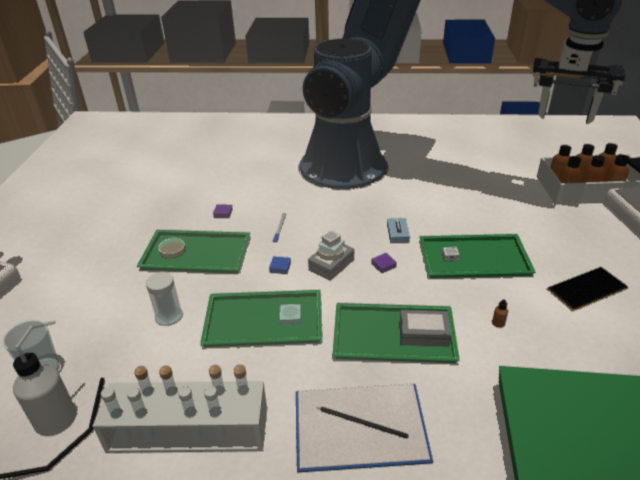

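Top view: the stack is at (327,247). The box trays are slide box (262,154), block (388,161), cover box (169,271) and dish (491,260). The likenesses sit at (234,153), (362,165), (194,270) and (521,261), so the empty halves are at about (290,154), (415,158), (143,272) and (463,260). Possible confusions with the stacked block (327,243): purple (270,251), blue (385,240), purple (482,345) and the put-away block (362,165). With the stacked cover box: the put-away one (194,270). I'll fit the trays in both views and move over the stack.

```bash
cat >> h.py <<'E'
from scipy.optimize import minimize
def boxpts(q,sx,sy,z0,z1):
    c,s=np.cos(q[2]),np.sin(q[2])
    return [[q[0]+c*a-s*b,q[1]+s*a+c*b,z] for a in(-sx/2,sx/2) for b in(-sy/2,sy/2) for z in(z0,z1)]
def hullmask(pts,S=4):
    m=np.zeros((480*S,640*S),np.uint8)
    cv2.fillConvexPoly(m,cv2.convexHull((np.array(pts)*S+(S-1)/2).round().astype(np.int32)),1); return m
def fit(views,q0,sx,sy,z0,z1,S=4):
    # views: list of (picture, convex bool mask); maximise the sum of IoU
    ms=[(p,hullmask(np.argwhere(m)[:,::-1],S)) for p,m in views]
    def f(q): 
        e=0
        for p,m in ms:
            h=hullmask([proj(p,X) for X in boxpts(q,sx,sy,z0,z1)],S); e-=(h&m).sum()/(h|m).sum()
        return e
    s=np.array([[0,0,0],[.01,0,0],[0,.01,0],[0,0,.1]])+q0
    r=minimize(f,q0,method="Nelder-Mead",options=dict(initial_simplex=s,xatol=1e-4,fatol=1e-5)); return r.x,-r.fun/len(ms)
def plan(xyz,yaw):
    o=telemetry.get_obs();R=np.array(o["tcp_rot"]);p=np.array(o["position"])
    y=np.degrees(np.arctan2(R[1,1],R[0,1])); 
    d=R.T@(np.array(xyz)-p); t=(y-yaw+90)%180-90
    print("shift",d.round(4),"turn z",round(t,1),"j6",round(o["joint_pos"][5],1),"t",round(o["time_s"],2),"pos",p.round(4),"yaw",round(y,2))
E
python3 - <<'E'
from h import *
ps=[vision.snapshot("top"),vision.snapshot("scene")]
for n,g,l in [("slide",(.64,.125),(.644,.178)),("block",(.62,-.13),(.609,-.081)),("cover",(.41,.305),(.407,.258)),("dish",(.41,-.325),(.408,-.38))]:
    vs=[]
    for p in ps:
        hsv=cv2.cvtColor(p["pixels"],cv2.COLOR_RGB2HSV); m=cv2.inRange(hsv,(50,100,30),(75,255,255))
        k,L=cv2.connectedComponents(m); a=proj(p,[*g,0]).astype(int)
        lab=np.bincount(L[a[1]-8:a[1]+8,a[0]-8:a[0]+8][m[a[1]-8:a[1]+8,a[0]-8:a[0]+8]>0]).argmax(); vs.append((p,L==lab))
    for V in (vs,vs[:1],vs[1:]):
        q,s=fit(V,np.array([*g,0.]),.13,.22,0,.014)
        ax=np.array([-np.sin(q[2]),np.cos(q[2])]); sg=-np.sign(ax@(np.array(l)-q[:2])); 
        print(n,q[:2].round(4),np.degrees(q[2]).round(1),round(s,3),"mid empty",(q[:2]+sg*ax*.0525).round(4))
plan((.43,-.01,.30),74.3)
E
```

```text
slide [0.6457 0.1226] -0.1 0.935 mid empty [0.6456 0.0701]
slide [0.6481 0.1205] 0.4 0.945 mid empty [0.6485 0.068 ]
slide [0.6407 0.126 ] -1.2 0.953 mid empty [0.6396 0.0735]
block [ 0.6171 -0.1329] 5.4 0.928 mid empty [ 0.622  -0.1852]
block [ 0.6192 -0.1354] 6.0 0.938 mid empty [ 0.6247 -0.1876]
block [ 0.6115 -0.1357] 5.3 0.939 mid empty [ 0.6163 -0.1879]
cover [0.4035 0.3112] 4.5 0.946 mid empty [0.3994 0.3635]
cover [0.4069 0.3085] 4.5 0.931 mid empty [0.4027 0.3609]
cover [0.4035 0.3127] 4.4 0.97 mid empty [0.3994 0.365 ]
dish [ 0.4098 -0.3244] -0.7 0.874 mid empty [ 0.4104 -0.2719]
dish [ 0.4106 -0.3258] -1.0 0.927 mid empty [ 0.4116 -0.2733]
dish [ 0.4027 -0.3258] 0.2 0.832 mid empty [ 0.4025 -0.2733]
shift [-0.4167 -0.4433 -0.0594] turn z 0.0 j6 -4.8 t 1.2 pos [0.1487 0.5295 0.2407] yaw 74.31
```

```bash
python3 -m pendant '[-0.035,-0.037,-0.01,0,0,0,-1,-0.035,-0.037,-0.01,0,0,0,-1,-0.035,-0.037,-0.01,0,0,0,-1,-0.035,-0.037,-0.01,0,0,0,-1,-0.035,-0.037,-0.01,0,0,0,-1,-0.035,-0.037,-0.01,0,0,0,-1,-0.035,-0.037,0,0,0,0,-1,-0.035,-0.037,0,0,0,0,-1]'
python3 -m pendant '[-0.035,-0.037,0,0,0,0,-1,-0.035,-0.037,0,0,0,0,-1,-0.035,-0.037,0,0,0,0,-1,-0.032,-0.036,0,0,0,0,-1,0,0,0,0,0,0,-1,0,0,0,0,0,0,-1]'
python3 - <<'E'
from h import *
np.set_printoptions(precision=4,suppress=True)
p=snap("wrist","w1.png"); R=np.array(p["R"]);print(-R.T@p["t"],R.tolist(),p["fx"])
for n in "slidebox dish block coverbox".split():
    for r in vision.pinpoint(p,n)[:3]: print(n,np.round(r["score"],2),np.round(r["centre"],3),proj(p,r["centre"]).round())
plan((.43,-.01,.30),74.3)
E
```

```text
time_s: 2.2
position: [0.3388, 0.1673, 0.301]
tcp_rot: [[-0.963, 0.27, 0.001], [0.27, 0.963, 0.0], [-0.001, 0.001, -1.0]]
force: [0.9, 0.6, 0.2]
gripper_width: 0.093
gripper_force: 0.0
time_s: 2.95
position: [0.4301, -0.0094, 0.3006]
tcp_rot: [[-0.963, 0.271, -0.0], [0.271, 0.963, 0.0], [0.0, 0.0, -1.0]]
force: [-0.3, 0.5, -0.3]
gripper_width: 0.0928
gripper_force: 0.0
[0.3529 0.0118 0.443 ] [[0.2707830246561852, 0.9626399897012335, -0.0008965411638363699], [0.9230954356775127, -0.2593950316239014, 0.2839173016922008], [0.27307759005343646, -0.07770757876067108, -0.9588483519377626]] 331.0287763023327
dish 0.9 [ 0.441 -0.01   0.032] [320. 219.]
block 0.94 [0.437 0.104 0.003] [402. 188.]
block 0.81 [ 0.439 -0.01   0.048] [320. 220.]
block 0.74 [ 0.251 -0.297  0.004] [ 60. 132.]
coverbox 0.85 [ 0.44  -0.01   0.063] [320. 223.]
shift [-0.0001 -0.001   0.0008] turn z 0.1 j6 -81.8 t 3.2 pos [ 0.4302 -0.009   0.3008] yaw 74.39
```

View pics/w1.png

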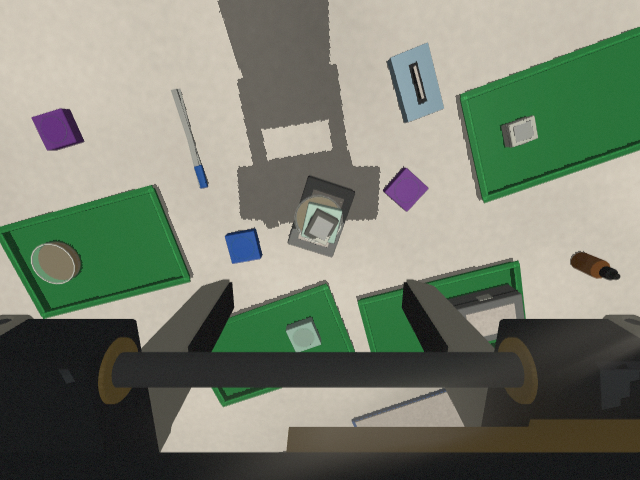

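The wrist view shows the stack at (322,220): slide box, dish (312,212), pale block (320,223) and cover box on top (321,226). Purple is at (406,188) and (57,129), blue at (243,246). I'll check with a crop and fit the pieces.

Run:
```python
from h import *
p=snap("wrist","w1c.png",(275,165,370,265),6)
ps=[p,vision.snapshot("top"),vision.snapshot("scene")]
D=dict(coverbox=(.028,.032,.065,.083),block=(.041,.041,.049,.065),slidebox=(.062,.09,0,.034))
for n,(a,b,z0,z1) in D.items():
    vs=[]
    for i,q in enumerate(ps):
        for r in vision.silhouettes(q,n):
            ys,xs=np.nonzero(r["region"]); e=proj(q,[.44,-.01,(z0+z1)/2])
            if np.hypot(xs.mean()-e[0],ys.mean()-e[1])<15: print(n,i,round(r["score"],2),r["region"].sum(),xs.mean().round(),ys.mean().round()); vs.append((q,r["region"])); break
    for v in vs: 
        x,s=fit([v],np.array([.44,-.01,-.4]),a,b,z0,z1); print(x[:2].round(4),np.degrees(x[2]).round(1),round(s,3))
    x,s=fit(vs,np.array([.44,-.01,-.4]),a,b,z0,z1); print("all",x[:2].round(4),np.degrees(x[2]).round(1),round(s,3))
for q in ps:
    for n in ("dish",):
        for r in vision.pinpoint(q,n)[:1]: print(n,r["score"],np.round(r["centre"],4))
```

```text
coverbox 0 0.84 755 320.0 226.0
coverbox 2 0.62 218 331.0 239.0
[ 0.4408 -0.0096] -37.3 0.826
[ 0.4437 -0.0073] -25.0 0.813
all [ 0.4418 -0.0084] -39.3 0.812
block 2 0.78 215 332.0 248.0
[ 0.4441 -0.0053] -28.7 0.716
all [ 0.4441 -0.0053] -28.7 0.716
slidebox 0 0.71 1604 323.0 212.0
[ 0.4403 -0.0095] 56.3 0.984
all [ 0.4403 -0.0095] 56.3 0.984
dish 0.53 [ 6.128e-01 -3.286e-01  4.000e-04]
dish 0.58 [ 0.4407 -0.0076  0.0322]
```

View pics/w1c.png

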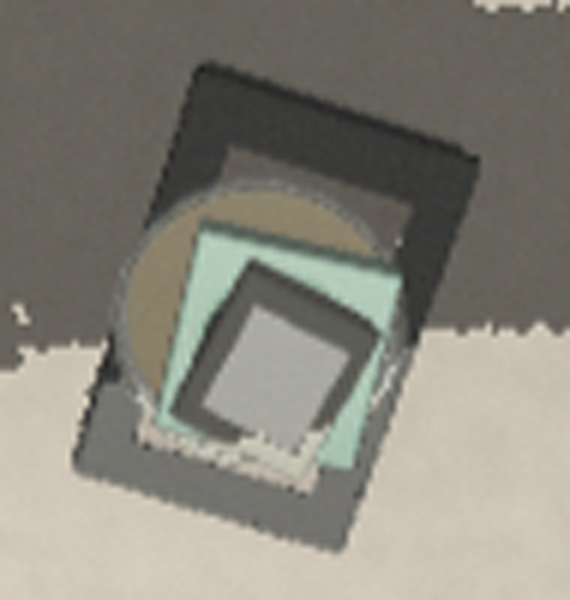

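The crop confirms the choice: a cover box with a grey label on the pale-green block, on the straw dish, on the grey slide box. Neither blue nor purple is in the stack. Next I unproject the corners.

Run:
```python
from h import *
p=vision.snapshot("wrist")
U=lambda u,v,z: atz(p,(275+(u+.5)/6-.5,165+(v+.5)/6-.5),z)[:2]
def ang(a,b): d=b-a; return np.degrees(np.arctan2(d[1],d[0])).round(1),(np.linalg.norm(d)*1e3).round(1)
a,b,c=U(253,262,.083),U(380,333,.083),U(170,412,.083); print("cover short",ang(a,b),"long",ang(a,c),"centre",((b+c)/2).round(4))
a,b,c,d=U(203,225,.065),U(400,268,.065),U(352,468,.065),U(158,425,.065); print("block",ang(a,b),ang(b,c),((a+c)/2).round(4),((b+d)/2).round(4))
print("dish",U(120,310,.049),U(265,180,.049), U(415,330,.049))
a,b,c,d=U(205,65,.034),U(480,160,.034),U(342,550,.034),U(75,465,.034); print("slide",ang(a,b),ang(a,d),((a+c)/2).round(4),((b+d)/2).round(4))
plan((.44,-.01,.30),74.3)
```

```text
cover short (np.float64(44.8), np.float64(27.0)) long (np.float64(-44.4), np.float64(32.5)) centre [ 0.4391 -0.0098]
block (np.float64(61.9), np.float64(38.8)) (np.float64(-27.9), np.float64(41.2)) [ 0.439  -0.0087] [ 0.4387 -0.0089]
dish [ 0.42625582 -0.03833251] [ 0.40885507 -0.00301588] [0.44637921 0.01807467]
slide (np.float64(55.5), np.float64(59.5)) (np.float64(-34.4), np.float64(89.2)) [ 0.4391 -0.0091] [ 0.4389 -0.0097]
shift [-0.0093  0.0024  0.0006] turn z 0.0 j6 -81.8 t 4.0 pos [ 0.4304 -0.0098  0.3006] yaw 74.31
```

```bash
python3 -m pendant '[-0.0083,0.0023,0,0,0,0,-1,0,0,0.03,0,0,9.8,-1,0,0,0.03,0,0,9.8,-1,0,0,0.04,0,0,9.8,-1,0,0,0,0,0,0,-0.2,0,0,0,0,0,0,-0.2]' 10
python3 - <<'E'
from h import *
p=snap("wrist","w2.png",(250,180,400,300),5)
print(proj(p,(.439,-.0098,.083)))
for n in ("coverbox","dish"):
  for r in vision.pinpoint(p,n)[:2]: print(n,r["score"],np.round(r["centre"],4))
plan((.439,-.0098,.089),44.8)
E
```

```text
time_s: 4.75
position: [0.4399, -0.0099, 0.2019]
tcp_rot: [[-0.709, 0.706, 0.001], [0.706, 0.709, -0.0], [-0.001, 0.001, -1.0]]
force: [-0.3, -0.2, 0.4]
gripper_width: 0.0772
gripper_force: 0.0
[317.95857101 243.96714228]
coverbox 0.91 [ 0.4421 -0.0099  0.0671]
shift [ 0.0008 -0.0006  0.113 ] turn z 0.2 j6 -52.4 t 4.9 pos [ 0.4397 -0.0099  0.202 ] yaw 45.02
```

View pics/w2.png

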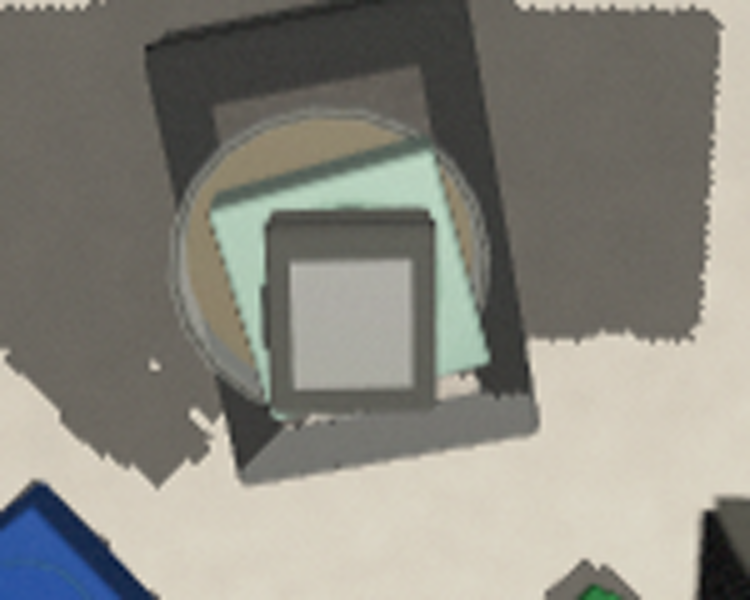

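```bash
cat >> h.py <<'E'
def tri(obs):
    A=[];b=[]
    for p,uv in obs:
        R=np.array(p["R"]);t=np.array(p["t"])
        for k,(f,c) in enumerate([(p["fx"],p["cx"]),(p["fy"],p["cy"])]):
            w=(uv[k]-c)/f; A.append(R[k]-w*R[2]); b.append(w*t[2]-t[k])
    return np.linalg.lstsq(np.array(A),np.array(b),rcond=None)[0]
E
python3 - <<'E'
from h import *
p=vision.snapshot("wrist")
R1=np.array([[0.2707830246561852,0.9626399897012335,-0.0008965411638363699],[0.9230954356775127,-0.2593950316239014,0.2839173016922008],[0.27307759005343646,-0.07770757876067108,-0.9588483519377626]])
p1=dict(p);p1["R"]=R1;p1["t"]=-R1@np.array([.3529,.0118,.443])
c1=lambda u,v:(275+(u+.5)/6-.5,165+(v+.5)/6-.5)
c2=lambda u,v:(250+(u+.5)/5-.5,180+(v+.5)/5-.5)
print("cover label",tri([(p1,c1(277,376)),(p,c2(351,325))]), tri([(p1,c1(258,305)),(p,c2(290,262))]), tri([(p1,c1(350,352)),(p,c2(413,262))]))
print("block corner",tri([(p1,c1(400,268)),(p,c2(434,152))]),"slide",tri([(p1,c1(342,550)),(p,c2(538,432))]),tri([(p1,c1(75,465)),(p,c2(243,483))]))
print("cover top ctr",atz(p,c2(351,316),.083)); 
a=[atz(p,c2(*q),.065)[:2] for q in((210,213),(434,152),(489,362))];d=a[1]-a[0];print("block",np.degrees(np.arctan2(d[1],d[0])),np.linalg.norm(d),(a[0]+a[2])/2)
print("dish",[atz(p,c2(*q),.049).round(4) for q in((171,250),(490,250),(325,108))])
a=[atz(p,c2(*q),.034)[:2] for q in((146,47),(538,432),(243,483))];d=a[1]-a[2];print("slide",np.degrees(np.arctan2(d[1],d[0])),np.linalg.norm(d),(a[0]+a[1])/2)
E
```

```text
cover label [ 0.44016983 -0.00921759  0.08226516] [ 0.4260977  -0.00902341  0.08082421] [0.44039244 0.00502299 0.07863365]
block corner [0.43290294 0.01832224 0.05559619] slide [ 0.49282693 -0.00868603  0.03497002] [ 0.46015327 -0.05978547  0.02972414]
cover top ctr [ 0.43939933 -0.0080472   0.083     ]
block 60.519430697279844 0.0400196308206794 [ 0.43981081 -0.00817186]
dish [array([ 0.4144, -0.0296,  0.049 ]), array([0.4559, 0.012 , 0.049 ]), array([0.4159, 0.0091, 0.049 ])]
slide 55.5170464978428 0.060169177890041135 [ 0.43979928 -0.0085395 ]
```

```bash
python3 -m pendant '[0.001,0.0007,0.04,0,0,0,-0.1,0,0,0.04,0,0,0,-0.1,0,0,0.02,0,0,0,-0.1,0,0,0.0135,0,0,0,-0.1,0,0,0,0,0,0,-0.1]' 10
python3 -m pendant '[0,0,0,0,0,0,1,0,0,0,0,0,0,1,0,0,0,0,0,0,1,0,0,0,0,0,0,1]' 10
```

```text
time_s: 5.58
position: [0.4388, -0.0086, 0.0871]
tcp_rot: [[-0.706, 0.708, -0.001], [0.708, 0.706, 0.0], [0.0, -0.0, -1.0]]
force: [0.5, 0.4, 0.1]
gripper_width: 0.0508
gripper_force: 0.0
time_s: 6.08
position: [0.4391, -0.0086, 0.0876]
tcp_rot: [[-0.706, 0.708, 0.001], [0.708, 0.706, -0.0], [-0.001, 0.001, -1.0]]
force: [-1.5, -0.3, 6.9]
gripper_width: 0.0277
gripper_force: 10.0
```

```bash
python3 -m pendant '[0,0,-0.005,0,0,0,1,0,0,-0.02,0,0,0,1,0,0,-0.02,0,0,10.1,1,0,0,-0.02,0,0,10.1,1,0,0,-0.02,0,0,10.1,1,0,0,-0.02,0,0,10.1,1]' 10
python3 -m pendant '[0.0468,-0.0013,0,0,0,0,1,0.0468,-0.0013,0,0,0,0,1,0.0468,-0.0013,0,0,0,0,1,0.0468,-0.0013,0,0,0,0,1,0.0468,-0.0013,0,0,0,0,1,0.0468,-0.0013,0,0,0,0,1,0.0468,-0.0013,0,0,0,0,1,0.0468,-0.0013,0,0,0,0,1]' 10
python3 - <<'E'
from h import *
p=snap("wrist","w3.png")
print(proj(p,(.3994,.3635,.003)))
for r in vision.pinpoint(p,"coverbox_like")[:3]: print(r["score"],np.round(r["centre"],4),proj(p,r["centre"]))
plan((.3994,.3635,.027),4.5)
E
```

```text
time_s: 6.82
position: [0.4386, -0.0085, 0.193]
tcp_rot: [[-0.073, 0.997, 0.0], [0.997, 0.073, -0.0], [-0.0, 0.0, -1.0]]
force: [-0.4, 0.3, 0.5]
gripper_width: 0.0281
gripper_force: 10.0
time_s: 7.82
position: [0.3985, 0.3654, 0.1924]
tcp_rot: [[-0.079, 0.997, 0.0], [0.997, 0.079, -0.0], [-0.0, 0.0, -1.0]]
force: [0.5, -1.2, -0.6]
gripper_width: 0.0279
gripper_force: 10.0
[319.26463168 225.9111819 ]
shift [-0.0038  0.0009  0.1652] turn z 0.2 j6 33.0 t 7.92 pos [0.3982 0.367  0.1922] yaw 4.69
```

View pics/w3.png

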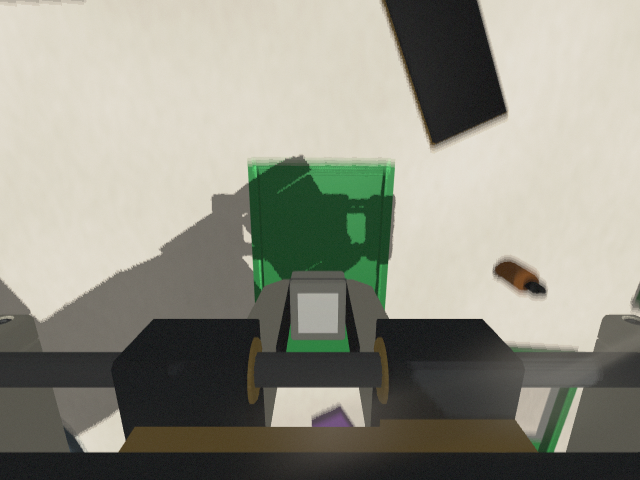

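The held cover box is at (318,312). The tray's far end rim runs (248,160)–(394,161), and the empty half is in front.

Run:
```python
from h import *
p=vision.snapshot("wrist")
a,b=atz(p,(248,160),.014)[:2],atz(p,(394.5,161),.014)[:2]; d=b-a; L=np.linalg.norm(d); ax=np.array([-d[1],d[0]])/L
print(a,b,L,np.degrees(np.arctan2(d[1],d[0])), "mid",(a+b)/2-ax*.0575, (a+b)/2+ax*.0575)
plan((.3994,.3635,.027),4.5)
```

```text
[0.32672907 0.42611248] [0.46427727 0.436465  ] 0.13793723668822955 4.304233733222005 mid [0.39981868 0.37395091] [0.39118766 0.48862656]
shift [-0.0017  0.001   0.165 ] turn z 0.2 j6 32.9 t 7.97 pos [0.3983 0.3652 0.192 ] yaw 4.66
```

Run:
```python
from h import *
p=snap("wrist","w4.png",(235,145,405,275),4.5)
plan((.3994,.3635,.027),4.5)
for y in (165,168,171): 
  m=cv2.inRange(cv2.cvtColor(p["pixels"],cv2.COLOR_RGB2HSV),(50,90,20),(80,255,255)); xs=np.nonzero(m[y,200:450])[0]+200; print(y,xs.min(),xs.max())
for x in(262,320,380): print(x,np.nonzero(m[100:240,x])[0].min()+100)
q=[proj(p,X) for X in boxpts((.4035,.3112,np.radians(4.5)),.13,.22,.014,.014)];print(q)
```

```text
shift [-0.0005  0.0009  0.165 ] turn z 0.1 j6 32.9 t 8.03 pos [0.3985 0.364  0.192 ] yaw 4.6Traceback (most recent call last):
  File "<stdin>", line 5, in <module>
    return umr_minimum(a, axis, None, out, keepdims, initial, where)
ValueError: zero-size array to reduction operation minimum which has no identity
```

View pics/w4.png

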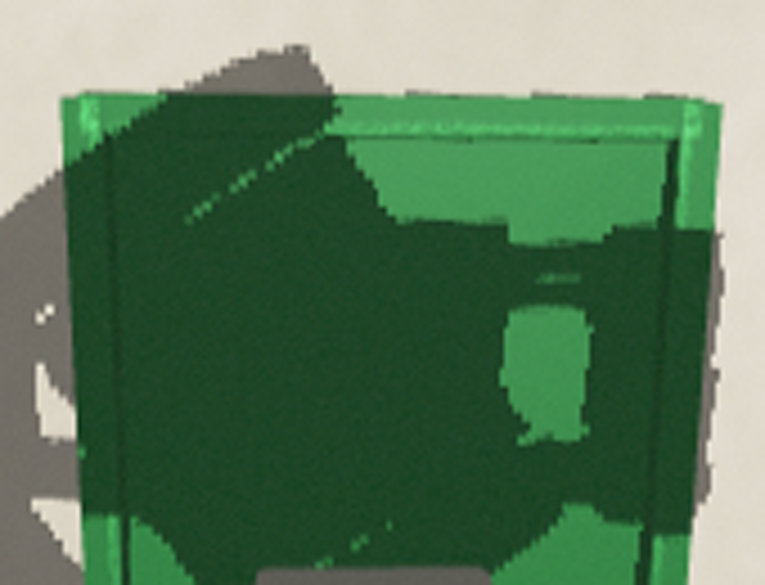

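Run:
```python
from h import *
p=vision.snapshot("wrist")
c=lambda u,v:(235+(u+.5)/4.5-.5,145+(v+.5)/4.5-.5)
for nm,z,u1,v1,u2,v2 in [("floor",.003,107,135,668,140),("rim",.014,62,97,722,103)]:
    a,b=atz(p,c(u1,v1),z)[:2],atz(p,c(u2,v2),z)[:2]; d=b-a; L=np.linalg.norm(d); ax=np.array([-d[1],d[0]])/L
    print(nm,a,b,L,np.degrees(np.arctan2(d[1],d[0])), "mid",(a+b)/2-ax*.055)
vs=[]
for n in("top","scene"):
    q=vision.snapshot(n); m=cv2.inRange(cv2.cvtColor(q["pixels"],cv2.COLOR_RGB2HSV),(50,100,30),(75,255,255)); k,L=cv2.connectedComponents(m); a=proj(q,[.37,.36,0]).astype(int); w=L[a[1]-9:a[1]+9,a[0]-9:a[0]+9]; vs.append((q,L==np.bincount(w[w>0]).argmax()))
for s in((.13,.22),(.138,.228),(.138,.224)):
    print(s,fit(vs,np.array([.404,.311,.08]),*s,0,.014))
```

```text
floor [0.33535982 0.40909093] [0.45783742 0.41786193] 0.12279126323865491 4.096136759110529 mid [0.40052728 0.35861692]
rim [0.32755956 0.41730725] [0.46589182 0.4271973 ] 0.13868535304448348 4.08939599230918 mid [0.4006479 0.3673923]
(0.13, 0.22) (array([0.40359548, 0.31132539, 0.06926623]), np.float64(0.9477436927409264))
(0.138, 0.228) (array([0.40675781, 0.31097093, 0.07389016]), np.float64(0.9397216121120504))
(0.138, 0.224) (array([0.40675375, 0.3105123 , 0.0761426 ]), np.float64(0.9432909660027753))
```

```bash
python3 -m pendant '[-0.0031,0.0013,0.04,0,0,0,1,0,0,0.04,0,0,0,1,0,0,0.04,0,0,0,1,0,0,0.03,0,0,0,1,0,0,0.01,0,0,0,1,0,0,0.003,0,0,0,1,0,0,0,0,0,0,1,0,0,0,0,0,0,1]' 10
python3 -m pendant '[0,0,0.001,0,0,0,1,0,0,0,0,0,0,1]' 10
```

```text
time_s: 9.18
position: [0.401, 0.3612, 0.0301]
tcp_rot: [[-0.079, 0.997, 0.001], [0.997, 0.079, 0.001], [0.001, 0.001, -1.0]]
force: [-0.4, 0.5, 0.1]
gripper_width: 0.0279
gripper_force: 10.0
time_s: 9.43
position: [0.4005, 0.3609, 0.0283]
tcp_rot: [[-0.079, 0.997, 0.0], [0.997, 0.079, 0.0], [0.0, 0.0, -1.0]]
force: [-0.2, -0.8, -1.2]
gripper_width: 0.0278
gripper_force: 10.0
```

```bash
python3 -m pendant '[0,0,0.001,0,0,0,1,0,0,0,0,0,0,1]' 10
python3 -m pendant '[0,0,0.001,0,0,0,1,0,0,0,0,0,0,1]' 10
python3 -m pendant '[0,0,0.0005,0,0,0,1,0,0,0,0,0,0,1]' 10
```

```text
time_s: 9.68
position: [0.4004, 0.3608, 0.027]
tcp_rot: [[-0.079, 0.997, -0.0], [0.997, 0.079, -0.0], [-0.0, -0.0, -1.0]]
force: [0.1, -0.5, -0.4]
gripper_width: 0.028
gripper_force: 10.0
time_s: 9.93
position: [0.4004, 0.3608, 0.026]
tcp_rot: [[-0.079, 0.997, -0.0], [0.997, 0.079, -0.0], [-0.0, -0.0, -1.0]]
force: [0.3, 0.7, -0.6]
gripper_width: 0.0283
gripper_force: 10.0
time_s: 10.18
position: [0.4005, 0.3609, 0.0257]
tcp_rot: [[-0.079, 0.997, 0.0], [0.997, 0.079, 0.0], [0.0, 0.0, -1.0]]
force: [-0.5, -0.6, 1.2]
gripper_width: 0.0281
gripper_force: 10.0
```

```bash
python3 -m pendant '[0,0,0.0004,0,0,0,1,0,0,0,0,0,0,1]' 10
python3 -m pendant '[0,0,0.0004,0,0,0,1,0,0,0,0,0,0,1]' 10
```

```text
time_s: 10.42
position: [0.4005, 0.3609, 0.0257]
tcp_rot: [[-0.079, 0.997, 0.0], [0.997, 0.079, 0.0], [0.0, 0.0, -1.0]]
force: [-2.1, -2.0, 6.9]
gripper_width: 0.0279
gripper_force: 10.0
time_s: 10.68
position: [0.4005, 0.3609, 0.0255]
tcp_rot: [[-0.079, 0.997, 0.0], [0.997, 0.079, 0.0], [0.0, 0.0, -1.0]]
force: [-2.2, -2.5, 10.9]
gripper_width: 0.0282
gripper_force: 10.0
```

```bash
python3 -m pendant '[0,0,-0.0006,0,0,0,0.3,0,0,0,0,0,0,0.2,0,0,0,0,0,0,0.1,0,0,-0.01,0,0,0,0.0,0,0,-0.04,0,0,0,-0.1,0,0,-0.05,0,0,0,-0.2,0,0,-0.05,0,0,0,-0.3]' 10
python3 - <<'E'
from h import *
plan((.4393,-.0086,.2),4.5); plan((.4393,-.0086,.2),61.2)
E
```

```text
time_s: 11.55
position: [0.4003, 0.3607, 0.1776]
tcp_rot: [[-0.079, 0.997, 0.0], [0.997, 0.079, 0.0], [0.0, 0.0, -1.0]]
force: [-0.5, 0.2, -0.1]
gripper_width: 0.0591
gripper_force: 0.0
shift [-0.3713  0.0098 -0.0225] turn z 0.0 j6 32.6 t 11.55 pos [0.4003 0.3607 0.1776] yaw 4.51
shift [-0.3713  0.0098 -0.0225] turn z -56.7 j6 32.6 t 11.55 pos [0.4003 0.3607 0.1776] yaw 4.51
```

```bash
python3 -m pendant '[-0.0464,0.0012,-0.0028,0,0,0,-0.4,-0.0464,0.0012,-0.0028,0,0,0,-0.4,-0.0464,0.0012,-0.0028,0,0,0,-0.4,-0.0464,0.0012,-0.0028,0,0,0,-0.4,-0.0464,0.0012,-0.0028,0,0,0,-0.4,-0.0464,0.0012,-0.0028,0,0,0,-0.4,-0.0464,0.0012,-0.0028,0,0,0,-0.4,-0.0464,0.0012,-0.0028,0,0,0,-0.4]'
python3 -m pendant '[0,0,0,0,0,-9.45,-0.4,0,0,0,0,0,-9.45,-0.4,0,0,0,0,0,-9.45,-0.4,0,0,0,0,0,-9.45,-0.4,0,0,0,0,0,-9.45,-0.4,0,0,0,0,0,-9.45,-0.4,0,0,0,0,0,0,-0.4,0,0,0,0,0,0,-0.4]'
python3 - <<'E'
from h import *
p=snap("wrist","w5.png",(250,180,400,300),5)
plan((.4393,-.0086,.074),61.2)
t=vision.snapshot("top"); 
for r in vision.pinpoint(t,"coverbox_like"): print(r["score"],np.round(r["centre"],4))
E
```

```text
time_s: 12.55
position: [0.4392, -0.0099, 0.1986]
tcp_rot: [[-0.079, 0.997, 0.001], [0.997, 0.079, -0.0], [-0.0, 0.001, -1.0]]
force: [-0.0, 0.2, 0.1]
gripper_width: 0.065
gripper_force: 0.0
time_s: 13.55
position: [0.4393, -0.0084, 0.1981]
tcp_rot: [[-0.875, 0.485, 0.0], [0.485, 0.875, -0.0], [-0.0, 0.0, -1.0]]
force: [-0.3, -0.5, 0.4]
gripper_width: 0.0651
gripper_force: 0.0
shift [-1.00e-04 -2.00e-04  1.24e-01] turn z -0.2 j6 -68.2 t 13.6 pos [ 0.4393 -0.0084  0.198 ] yaw 61.04
0.56 [0.4077 0.2588 0.0026]
```

View pics/w5.png

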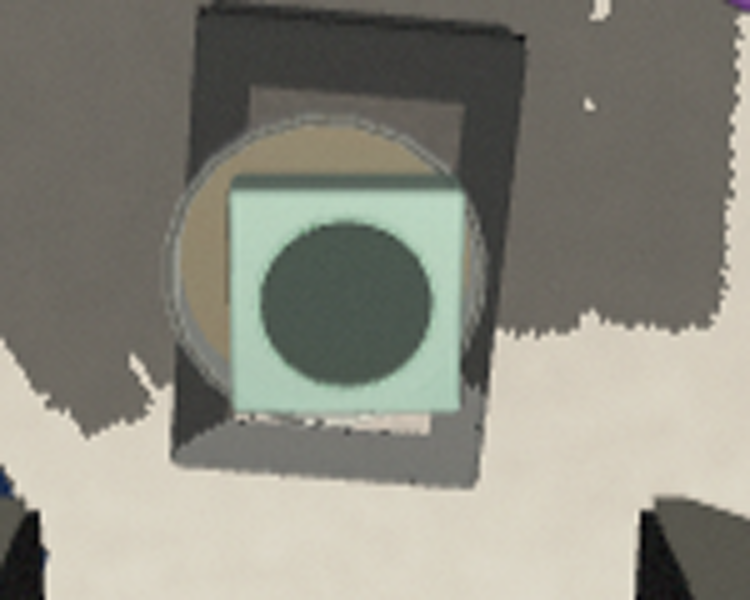

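Run:
```python
from h import *
p=vision.snapshot("wrist")
c2=lambda u,v:(250+(u+.5)/5-.5,180+(v+.5)/5-.5)
q=atz(p,c2(347,300),.065); print(q); plan((q[0],q[1],.075),61)
a,b=[atz(p,c2(*k),.049)[:2] for k in((165,262),(487,262))]; print("dish",a,b,np.linalg.norm(a-b)); print(atz(p,c2(328,113),.049))
```

```text
[ 0.43883934 -0.00770766  0.065     ]
shift [0.0007 0.0004 0.1229] turn z 0.1 j6 -68.3 t 13.75 pos [ 0.4392 -0.0084  0.1979] yaw 61.13
dish [ 0.42060892 -0.0354098 ] [0.44890099 0.01589038] 0.058584554622423554
[0.41105815 0.00379569 0.049     ]
```

```bash
python3 -m pendant '[0.0007,0.0004,0.04,0,0,0,-0.4,0,0,0.045,0,0,0,-0.4,0,0,0.028,0,0,0,-0.4,0,0,0.0095,0,0,0,-0.4,0,0,0,0,0,0,-0.4]' 15
python3 -m pendant '[0,0,0,0,0,0,1,0,0,0,0,0,0,1,0,0,0,0,0,0,1,0,0,0,0,0,0,1]' 15
```

```text
time_s: 14.38
position: [0.439, -0.0077, 0.0755]
tcp_rot: [[-0.876, 0.482, -0.0], [0.482, 0.876, 0.0], [0.0, -0.0, -1.0]]
force: [0.1, 0.8, 0.7]
gripper_width: 0.0652
gripper_force: 0.0
time_s: 14.88
position: [0.4391, -0.0078, 0.0759]
tcp_rot: [[-0.876, 0.482, 0.001], [0.482, 0.876, -0.0], [-0.001, 0.0, -1.0]]
force: [-1.3, 0.4, 6.6]
gripper_width: 0.0406
gripper_force: 15.0
```

```bash
python3 -m pendant '[0,0,-0.004,0,0,0,1,0,0,-0.02,0,0,9.25,1,0,0,-0.02,0,0,9.25,1,0,0,-0.02,0,0,9.25,1,0,0,-0.02,0,0,9.25,1,0,0,-0.02,0,0,9.25,1,0,0,-0.02,0,0,9.25,1]' 15
python3 -m pendant '[-0.0326,0.0275,0,0,0,0,1,-0.0326,0.0275,0,0,0,0,1,-0.0326,0.0275,0,0,0,0,1,-0.0326,0.0275,0,0,0,0,1,-0.0326,0.0275,0,0,0,0,1,-0.0326,0.0275,0,0,0,0,1,0,0,0,0,0,0,1,0,0,0,0,0,0,1]' 15
python3 - <<'E'
from h import *
p=snap("wrist","w6.png")
plan((.622,-.1865,.031),5.5)
for n in("top","scene"):
    q=vision.snapshot(n)
    for r in vision.pinpoint(q,"block_like"): print(r["score"],np.round(r["centre"],4))
E
```

```text
time_s: 15.75
position: [0.4386, -0.0077, 0.2001]
tcp_rot: [[-0.094, 0.996, -0.0], [0.996, 0.094, -0.0], [-0.0, -0.0, -1.0]]
force: [0.2, 1.1, -1.4]
gripper_width: 0.0403
gripper_force: 15.0
time_s: 16.75
position: [0.6219, -0.1856, 0.199]
tcp_rot: [[-0.1, 0.995, -0.001], [0.995, 0.1, 0.0], [0.001, -0.001, -1.0]]
force: [-0.6, 0.1, -0.7]
gripper_width: 0.0409
gripper_force: 15.0
shift [-1.300e-03  1.000e-04  1.683e-01] turn z 0.2 j6 -26.4 t 16.8 pos [ 0.6219 -0.1853  0.1993] yaw 5.73
0.89 [ 0.609 -0.08   0.005]
```

View pics/w6.png

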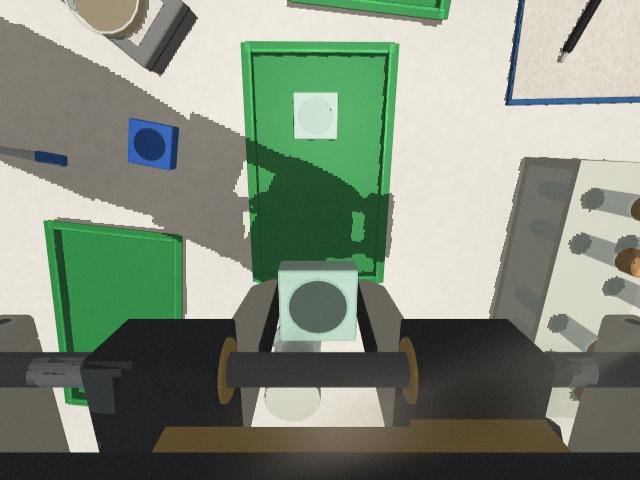

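Run:
```python
from h import *
p=vision.snapshot("wrist")
P=lambda u,v,z:atz(p,(u,v),z)[:2]
L1,R1,L2,R2=P(253,54,.003),P(388,53,.003),P(255,262,.003),P(376,262,.003)
print("width",np.linalg.norm(L1-R1),np.linalg.norm(L2-R2)); end=(L1+R1)/2; d=(L2+R2)/2-end; d/=np.linalg.norm(d)
print("end",end,"dir",d,np.degrees(np.arctan2(d[1],d[0]))+90)
print("mid via end", end+d*(.212-.054)); lk=P(316,115,.019); print("like",lk, "mid via like",lk+d*.105, "dist from end",(lk-end)@d)
print("near rim",P(318,282,.014),((P(318,282,.014)-end)@d))
plan((.622,-.1865,.031),5.5)
```

```text
width 0.1233581828214682 0.13163330291038983
end [ 0.60808958 -0.02776185] dir [ 0.07602497 -0.99710591] 4.360116757064006
mid via end [ 0.62010152 -0.18530459]
like [ 0.60940256 -0.08176817] mid via like [ 0.61738518 -0.1864643 ] dist from end 0.05394984448512879
near rim [ 0.62804435 -0.24798192] 0.22109979611856587
shift [-0.0009 -0.0004  0.1686] turn z 0.2 j6 -26.4 t 17.05 pos [ 0.6223 -0.1855  0.1996] yaw 5.74
```

```bash
python3 -m pendant '[-0.0003,-0.0023,0.045,0,0,0,1,0,0,0.045,0,0,0,1,0,0,0.045,0,0,0,1,0,0,0.02,0,0,0,1,0,0,0.01,0,0,0,1,0,0,0.003,0,0,0,1,0,0,0,0,0,0,1,0,0,0,0,0,0,1]' 15
python3 -m pendant '[0,0,0.0008,0,0,0,1,0,0,0,0,0,0,1]' 15
python3 -m pendant '[0,0,0.0006,0,0,0,1,0,0,0,0,0,0,1]' 15
```

```text
time_s: 18.05
position: [0.6208, -0.1867, 0.0324]
tcp_rot: [[-0.1, 0.995, 0.002], [0.995, 0.1, -0.001], [-0.001, 0.001, -1.0]]
force: [0.6, 1.0, -0.8]
gripper_width: 0.0412
gripper_force: 15.0
time_s: 18.3
position: [0.6203, -0.1865, 0.0307]
tcp_rot: [[-0.1, 0.995, 0.0], [0.995, 0.1, -0.0], [-0.0, 0.0, -1.0]]
force: [0.1, -0.9, -0.3]
gripper_width: 0.0408
gripper_force: 15.0
time_s: 18.55
position: [0.6203, -0.1865, 0.0299]
tcp_rot: [[-0.1, 0.995, 0.0], [0.995, 0.1, -0.0], [-0.0, 0.0, -1.0]]
force: [0.1, 0.1, -0.1]
gripper_width: 0.0409
gripper_force: 15.0
```

```bash
python3 -m pendant '[0,0,0.0004,0,0,0,1,0,0,0,0,0,0,1]' 15
python3 -m pendant '[0,0,0.0004,0,0,0,1,0,0,0,0,0,0,1]' 15
python3 -m pendant '[0,0,0.0004,0,0,0,1,0,0,0,0,0,0,1]' 15
```

```text
time_s: 18.8
position: [0.6203, -0.1865, 0.0299]
tcp_rot: [[-0.099, 0.995, 0.0], [0.995, 0.099, -0.0], [-0.0, 0.0, -1.0]]
force: [-2.1, 0.4, 5.1]
gripper_width: 0.041
gripper_force: 15.0
time_s: 19.05
position: [0.6203, -0.1865, 0.0299]
tcp_rot: [[-0.1, 0.995, 0.0], [0.995, 0.1, -0.0], [-0.0, 0.0, -1.0]]
force: [-4.3, 1.4, 8.9]
gripper_width: 0.0409
gripper_force: 15.0
time_s: 19.3
position: [0.6203, -0.1865, 0.0299]
tcp_rot: [[-0.1, 0.995, -0.0], [0.995, 0.1, -0.0], [-0.0, -0.0, -1.0]]
force: [-5.4, 1.4, 13.2]
gripper_width: 0.0407
gripper_force: 15.0
```

```bash
python3 -m pendant '[0,0,-0.001,0,0,0,0.05,0,0,0,0,0,0,-0.1,0,0,0,0,0,0,-0.25,0,0,-0.01,0,0,0,-0.25,0,0,-0.04,0,0,0,-0.25,0,0,-0.06,0,0,0,-0.3,0,0,-0.06,0,0,0,-0.8]' 15
python3 - <<'E'
from h import *
plan((.437,-.010,.2),5.5)
E
```

```text
time_s: 20.18
position: [0.62, -0.1864, 0.2022]
tcp_rot: [[-0.1, 0.995, 0.0], [0.995, 0.1, -0.0], [-0.0, 0.0, -1.0]]
force: [0.7, 0.3, 0.7]
gripper_width: 0.0664
gripper_force: 0.0
shift [ 0.1937 -0.1646  0.0021] turn z 0.2 j6 -26.6 t 20.18 pos [ 0.62   -0.1864  0.2022] yaw 5.71
```

```bash
python3 -m pendant '[0.0387,-0.0329,0,0,0,0,-0.83,0.0387,-0.0329,0,0,0,0,-0.83,0.0387,-0.0329,0,0,0,0,-0.83,0.0387,-0.0329,0,0,0,0,-0.83,0.0387,-0.0329,0,0,0,0,-0.83]'
python3 -m pendant '[0,0,0,0,0,-10,-0.83,0,0,0,0,0,-10,-0.83,0,0,0,0,0,-10,-0.83,0,0,0,0,0,-10,-0.83,0,0,0,0,0,-9.8,-0.83,0,0,0,0,0,0,-0.83,0,0,0,0,0,0,-0.83]'
python3 - <<'E'
from h import *
p=snap("wrist","w7.png",(250,180,400,300),5)
plan((.437,-.010,.06),55.5)
for r in vision.pinpoint(p,"dish")[:1]: print(r["score"],np.round(r["centre"],4))
E
```

```text
time_s: 20.8
position: [0.4361, -0.0094, 0.2003]
tcp_rot: [[-0.099, 0.995, 0.001], [0.995, 0.099, -0.0], [-0.0, 0.001, -1.0]]
force: [-0.2, 0.1, 0.3]
gripper_width: 0.0852
gripper_force: 0.0
time_s: 21.68
position: [0.4373, -0.0103, 0.2]
tcp_rot: [[-0.822, 0.569, 0.0], [0.569, 0.822, -0.0], [-0.0, 0.0, -1.0]]
force: [0.5, -1.0, 0.5]
gripper_width: 0.0852
gripper_force: 0.0
shift [5.000e-04 1.000e-04 1.399e-01] turn z -0.2 j6 -62.8 t 21.73 pos [ 0.4373 -0.0103  0.1999] yaw 55.34
0.88 [ 0.4393 -0.0106  0.0319]
```

View pics/w7.png

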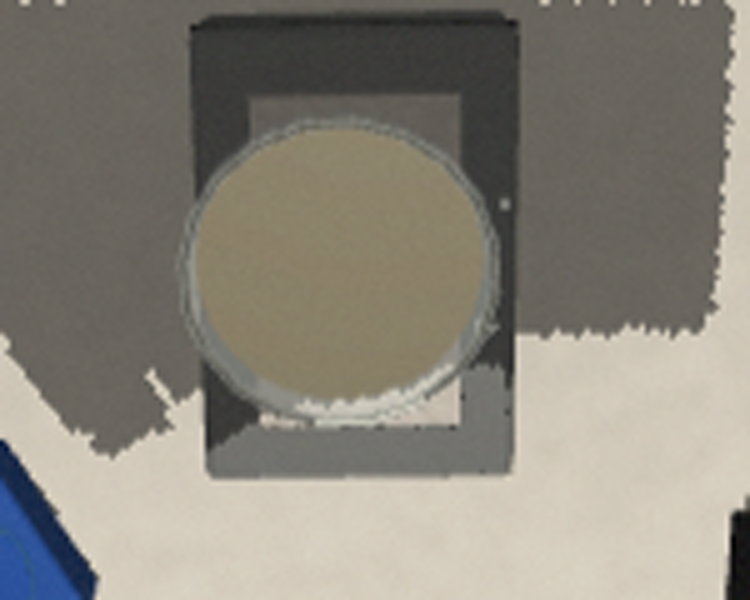

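Block gone. The dish spans x 180–499 (centre 339,271 in the crop) on the slide box, whose edges run parallel to the image columns.

Run:
```python
from h import *
p=vision.snapshot("wrist")
c2=lambda u,v:(250+(u+.5)/5-.5,180+(v+.5)/5-.5)
q=atz(p,c2(339.5,271),.048); print(q); plan((q[0],q[1],.0597),55.4)
a=[atz(p,c2(*k),.034)[:2] for k in((191,27),(518,24),(513,472),(207,476))]; print("slide",np.mean(a,0),np.linalg.norm(a[0]-a[1]),np.linalg.norm(a[3]-a[2]))
```

```text
[ 0.43619858 -0.01068472  0.048     ]
shift [ 0.0007 -0.0009  0.1401] turn z 0.0 j6 -62.9 t 21.82 pos [ 0.4373 -0.0103  0.1998] yaw 55.4
slide [ 0.43922206 -0.00862136] 0.06041600656674425 0.06122460798265287
```

```bash
python3 -m pendant '[0.0007,-0.0009,0.05,0,0,0,-0.83,0,0,0.05,0,0,0,-0.83,0,0,0.03,0,0,0,-0.83,0,0,0.0095,0,0,0,-0.83,0,0,0,0,0,0,-0.83]' 12
python3 -m pendant '[0,0,0,0,0,0,1,0,0,0,0,0,0,1,0,0,0,0,0,0,1,0,0,0,0,0,0,1]' 12
```

```text
time_s: 22.45
position: [0.4364, -0.0107, 0.0605]
tcp_rot: [[-0.824, 0.567, -0.0], [0.567, 0.824, 0.0], [0.0, -0.0, -1.0]]
force: [0.7, -0.8, 0.0]
gripper_width: 0.0851
gripper_force: 0.0
time_s: 22.95
position: [0.4365, -0.0107, 0.0607]
tcp_rot: [[-0.824, 0.566, 0.001], [0.566, 0.824, -0.0], [-0.001, 0.0, -1.0]]
force: [-1.1, -0.5, 7.4]
gripper_width: 0.0595
gripper_force: 12.0
```

```bash
python3 -m pendant '[0,0,-0.004,0,0,0,1,0,0,-0.02,0,0,9.3,1,0,0,-0.02,0,0,9.3,1,0,0,-0.02,0,0,9.3,1,0,0,-0.02,0,0,9.3,1,0,0,-0.02,0,0,9.3,1,0,0,-0.02,0,0,9.3,1]' 12
python3 -m pendant '[-0.0437,-0.0042,-0.002,0,0,0,1,-0.0437,-0.0042,-0.002,0,0,0,1,-0.0437,-0.0042,-0.002,0,0,0,1,-0.0437,-0.0042,-0.002,0,0,0,1,-0.0437,-0.0042,-0.002,0,0,0,1,-0.0437,-0.0042,-0.002,0,0,0,1,0,0,0,0,0,0,1,0,0,0,0,0,0,1]' 12
python3 - <<'E'
from h import *
p=snap("wrist","w8.png")
plan((.411,-.273,.031),0)
for n in("top","scene"):
    q=vision.snapshot(n)
    for r in vision.pinpoint(q,"dish_like"): print(r["score"],np.round(r["centre"],4))
E
```

```text
time_s: 23.82
position: [0.436, -0.0106, 0.185]
tcp_rot: [[0.01, 1.0, -0.0], [1.0, -0.01, -0.0], [-0.0, -0.0, -1.0]]
force: [-0.1, 0.7, -1.6]
gripper_width: 0.0593
gripper_force: 12.0
time_s: 24.82
position: [0.4094, -0.2722, 0.1961]
tcp_rot: [[0.005, 1.0, -0.001], [1.0, -0.005, 0.001], [0.001, -0.001, -1.0]]
force: [0.1, 0.5, -1.1]
gripper_width: 0.0596
gripper_force: 12.0
shift [-0.0012  0.0015  0.1651] turn z -0.3 j6 -38.7 t 24.88 pos [ 0.4096 -0.2719  0.1961] yaw -0.26
0.84 [ 0.4067 -0.3838  0.0038]
```

View pics/w8.png

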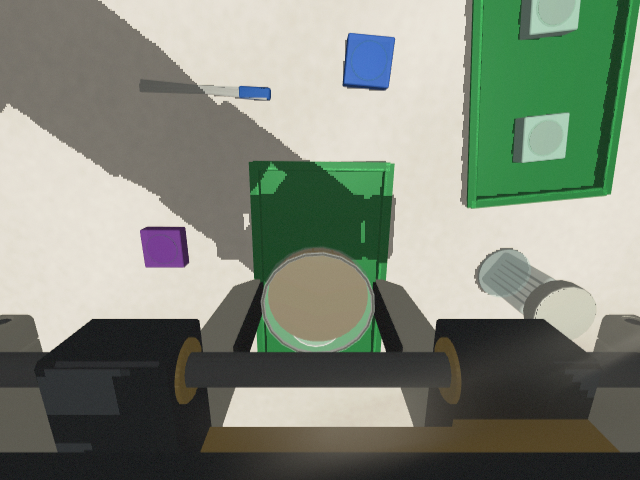

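Run:
```python
from h import *
p=vision.snapshot("wrist")
P=lambda u,v,z:atz(p,(u,v),z)[:2]
a,b=P(250,162,.014),P(394,163,.014); d=b-a; L=np.linalg.norm(d); ax=np.array([-d[1],d[0]])/L
print(L,np.degrees(np.arctan2(d[1],d[0])),"mid",(a+b)/2-ax*.0625)
g=p["pixels"].astype(int); print([ (y,g[y,372].tolist()) for y in range(158,180,2)])
r=[np.array(x["centre"]) for x in vision.pinpoint(vision.snapshot("top"),"dish_like")]; print(r)
plan((.411,-.273,.031),0)
```

```text
0.1375201206088038 -0.6121361032726705 mid [ 0.41273988 -0.27253756]
[(158, [229, 224, 213]), (160, [230, 224, 214]), (162, [105, 138, 104]), (164, [79, 163, 95]), (166, [76, 161, 94]), (168, [82, 174, 101]), (170, [58, 144, 79]), (172, [67, 141, 81]), (174, [76, 161, 93]), (176, [74, 160, 92]), (178, [72, 158, 90])]
[]
shift [-0.0006  0.0012  0.1653] turn z -0.3 j6 -38.8 t 25.23 pos [ 0.4098 -0.2724  0.1963] yaw -0.25
```

```bash
python3 -m pendant '[-0.0011,0.0022,0.045,0,0,0,1,0,0,0.045,0,0,0,1,0,0,0.04,0,0,0,1,0,0,0.02,0,0,0,1,0,0,0.01,0,0,0,1,0,0,0.004,0,0,0,1,0,0,0,0,0,0,1,0,0,0,0,0,0,1]' 12
python3 -m pendant '[0,0,0.0008,0,0,0,1,0,0,0,0,0,0,1]' 12
python3 -m pendant '[0,0,0.0006,0,0,0,1,0,0,0,0,0,0,1]' 12
```

```text
time_s: 26.22
position: [0.4122, -0.2741, 0.0329]
tcp_rot: [[0.005, 1.0, 0.001], [1.0, -0.005, -0.001], [-0.001, 0.001, -1.0]]
force: [-0.1, -0.4, -0.1]
gripper_width: 0.0596
gripper_force: 12.0
time_s: 26.48
position: [0.4119, -0.2739, 0.0316]
tcp_rot: [[0.005, 1.0, 0.0], [1.0, -0.005, -0.0], [-0.0, 0.0, -1.0]]
force: [-0.8, 0.1, -0.3]
gripper_width: 0.0595
gripper_force: 12.0
time_s: 26.72
position: [0.4118, -0.2738, 0.0308]
tcp_rot: [[0.005, 1.0, -0.0], [1.0, -0.005, 0.0], [0.0, -0.0, -1.0]]
force: [-0.2, 0.9, -0.8]
gripper_width: 0.0595
gripper_force: 12.0
```

```bash
python3 -m pendant '[0,0,0.0006,0,0,0,1,0,0,0,0,0,0,1]' 12
python3 -m pendant '[0,0,0.0005,0,0,0,1,0,0,0,0,0,0,1]' 12
python3 -m pendant '[0,0,0.0004,0,0,0,1,0,0,0,0,0,0,1]' 12
```

```text
time_s: 26.98
position: [0.4118, -0.2738, 0.0302]
tcp_rot: [[0.005, 1.0, -0.0], [1.0, -0.005, 0.0], [0.0, -0.0, -1.0]]
force: [-0.7, -0.1, -0.7]
gripper_width: 0.0596
gripper_force: 12.0
time_s: 27.22
position: [0.4119, -0.2739, 0.0298]
tcp_rot: [[0.005, 1.0, 0.0], [1.0, -0.005, -0.0], [-0.0, 0.0, -1.0]]
force: [-0.6, 0.2, 0.8]
gripper_width: 0.0594
gripper_force: 12.0
time_s: 27.48
position: [0.4119, -0.2739, 0.0297]
tcp_rot: [[0.005, 1.0, 0.0], [1.0, -0.005, -0.0], [-0.0, 0.0, -1.0]]
force: [-2.2, 2.3, 8.2]
gripper_width: 0.0593
gripper_force: 12.0
```

```bash
python3 -m pendant '[0,0,-0.0006,0,0,0,-0.35,0,0,0,0,0,0,-0.45,0,0,0,0,0,0,-0.5,0,0,-0.01,0,0,0,-0.5,0,0,-0.04,0,0,0,-0.5,0,0,-0.06,0,0,0,-0.5,0,0,-0.055,0,0,0,-0.8]' 12
python3 -m pendant '[0.0442,0.0046,0,0,0,0,-0.83,0.0442,0.0046,0,0,0,0,-0.83,0.0442,0.0046,0,0,0,0,-0.83,0.0442,0.0046,0,0,0,0,-0.83,0.0442,0.0046,0,0,0,0,-0.83,0.0442,0.0046,0,0,0,0,-0.83]'
python3 -m pendant '[0,0,0,0,0,-9.3,-0.83,0,0,0,0,0,-9.3,-0.83,0,0,0,0,0,-9.3,-0.83,0,0,0,0,0,-9.3,-0.83,0,0,0,0,0,-9.3,-0.83,0,0,0,0,0,-9.3,-0.83,0,0,0,0,0,0,-0.83]'
python3 - <<'E'
from h import *
p=snap("wrist","w9.png",(250,180,400,300),5)
plan((.4392,-.0088,.035),55.5)
E
```

```text
time_s: 28.35
position: [0.4117, -0.2737, 0.1975]
tcp_rot: [[0.005, 1.0, 0.001], [1.0, -0.005, -0.0], [-0.0, 0.001, -1.0]]
force: [0.1, -0.4, 0.3]
gripper_width: 0.0759
gripper_force: 0.0
time_s: 29.1
position: [0.4408, -0.0073, 0.1956]
tcp_rot: [[0.005, 1.0, 0.001], [1.0, -0.005, -0.0], [-0.0, 0.001, -1.0]]
force: [-0.2, 0.1, 0.4]
gripper_width: 0.0853
gripper_force: 0.0
time_s: 29.98
position: [0.4408, -0.0088, 0.1954]
tcp_rot: [[-0.824, 0.567, 0.001], [0.567, 0.824, -0.0], [-0.0, 0.0, -1.0]]
force: [-0.9, -0.3, -0.4]
gripper_width: 0.0854
gripper_force: 0.0
shift [ 0.0013 -0.0009  0.1603] turn z -0.2 j6 -62.5 t 30.02 pos [ 0.4408 -0.0088  0.1953] yaw 55.31
```

View pics/w9.png

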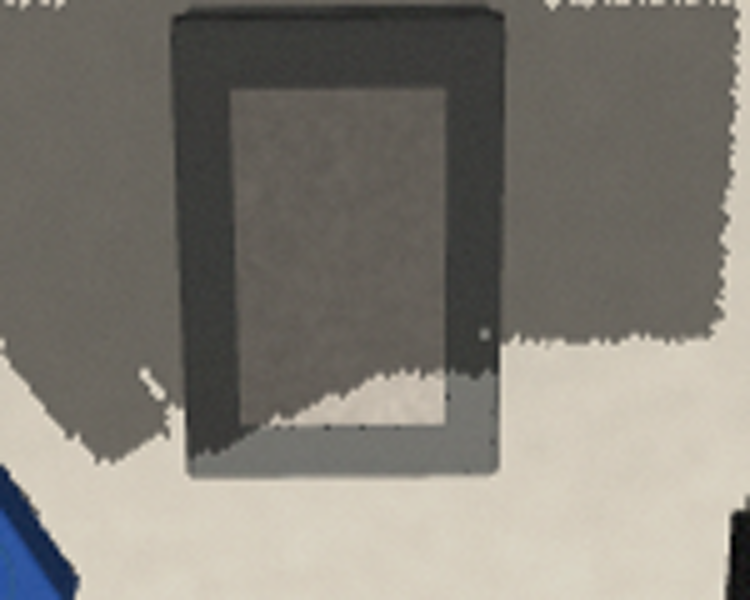

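The slide box is alone and unmoved, with its top face between (172,17) and (498,473) in the crop, aligned with the fingers.

```bash
python3 -m pendant '[0.0013,-0.0009,0.05,0,0,0,-0.83,0,0,0.05,0,0,0,-0.83,0,0,0.045,0,0,0,-0.83,0,0,0.0203,0,0,0,-0.83,0,0,0,0,0,0,-0.83,0,0,0,0,0,0,0,0,0,0,0,0,0,0.5,0,0,0,0,0,0,1]' 25
python3 -m pendant '[0,0,0,0,0,0,1,0,0,0,0,0,0,1]' 25
```

```text
time_s: 31.02
position: [0.4398, -0.0088, 0.0304]
tcp_rot: [[-0.824, 0.566, 0.002], [0.566, 0.824, -0.0], [-0.001, 0.001, -1.0]]
force: [-1.1, -0.1, 7.8]
gripper_width: 0.0613
gripper_force: 25.0
time_s: 31.28
position: [0.4397, -0.0088, 0.0304]
tcp_rot: [[-0.824, 0.566, 0.001], [0.566, 0.824, -0.0], [-0.001, 0.001, -1.0]]
force: [-1.1, -0.0, 7.9]
gripper_width: 0.0616
gripper_force: 25.0
```

```bash
python3 -m pendant '[0,0,-0.004,0,0,0,1,0,0,-0.02,0,0,0,1,0,0,-0.025,0,0,9.3,1,0,0,-0.025,0,0,9.3,1,0,0,-0.025,0,0,9.3,1,0,0,-0.025,0,0,9.3,1,0,0,-0.025,0,0,9.3,1,0,0,-0.02,0,0,9.1,1]' 25
python3 -m pendant '[0.0133,0.034,0,0,0,0,1,0.0133,0.034,0,0,0,0,1,0.0133,0.034,0,0,0,0,1,0.0133,0.034,0,0,0,0,1,0.0133,0.034,0,0,0,0,1,0.0133,0.034,0,0,0,0,1,0,0,0,0,0,0,1,0,0,0,0,0,0,1]' 25
python3 - <<'E'
from h import *
p=snap("wrist","w10.png")
plan((.644,.071,.0345),0)
for n in("top","scene"):
    q=vision.snapshot(n)
    for r in vision.pinpoint(q,"slidebox_like"): print(r["score"],np.round(r["centre"],4))
E
```

```text
time_s: 32.28
position: [0.439, -0.0088, 0.1998]
tcp_rot: [[0.007, 1.0, 0.0], [1.0, -0.007, -0.0], [-0.0, 0.0, -1.0]]
force: [0.2, -0.4, -2.2]
gripper_width: 0.062
gripper_force: 25.0
time_s: 33.28
position: [0.6425, 0.0705, 0.1983]
tcp_rot: [[0.002, 1.0, -0.001], [1.0, -0.002, -0.0], [-0.0, -0.001, -1.0]]
force: [-1.2, 0.2, -1.8]
gripper_width: 0.0618
gripper_force: 25.0
shift [0.0006 0.0017 0.1641] turn z -0.1 j6 2.2 t 33.33 pos [0.6425 0.0704 0.1986] yaw -0.1
0.73 [ 0.4081 -0.2746  0.0034]
0.34 [ 6.227e-01 -1.917e-01 -3.000e-04]
0.25 [ 0.4068 -0.3805  0.0042]
0.79 [0.6462 0.1811 0.0063]
0.65 [ 6.111e-01 -3.300e-01 -5.000e-04]
```

View pics/w10.png

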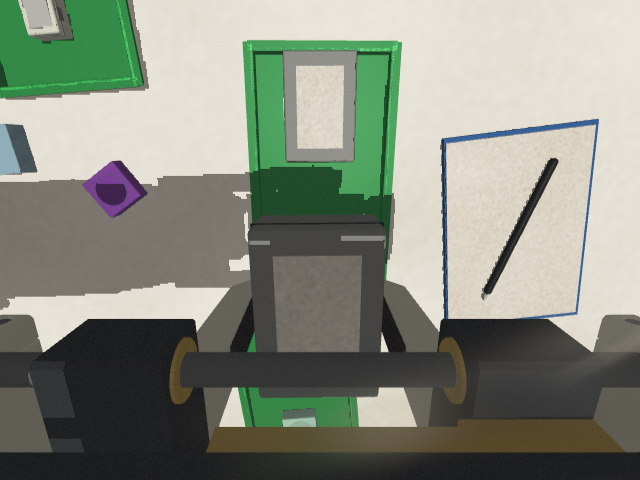

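The held slide box is at (316,305), the put-away box is at (320,106), and the tray's far end rim runs (244,42)–(401,42).

Run:
```python
from h import *
p=vision.snapshot("wrist")
P=lambda u,v,z:atz(p,(u,v),z)[:2]
a,b=P(244,42,.014),P(401,42,.014); d=b-a; L=np.linalg.norm(d); ax=np.array([-d[1],d[0]])/L
L1,R1,L2,R2=P(254,60,.003),P(390,60,.003),P(255,190,.003),P(380,190,.003)
print(L,np.degrees(np.arctan2(d[1],d[0])),"mid",(a+b)/2-ax*(.0625+.104), "floor w",np.linalg.norm(L1-R1),np.linalg.norm(L2-R2),(L1+R1)/2,(L2+R2)/2)
k=np.array([P(*q,.037) for q in((284,51),(357,51),(354,161),(286,161))]); e=k[0]-k[3]; f=k[1]-k[2];g=k[1]-k[0]
print("like",k.mean(0),np.linalg.norm(e),np.linalg.norm(g),[np.degrees(np.arctan2(v[1],v[0]))-90 for v in(e,f)])
for n in("top","scene"):
    q=vision.snapshot(n); m=cv2.inRange(cv2.cvtColor(q["pixels"],cv2.COLOR_RGB2HSV),(50,100,30),(75,255,255))
plan((.644,.071,.0345),0)
```

```text
0.1372918972536002 -0.09695449254707361 mid [0.64637245 0.06834682] floor w 0.12463073922656652 0.12731584950973218 [0.64638848 0.22313284] [0.64204862 0.10443457]
like [0.64450709 0.17855609] 0.08754982371516364 0.05976028394087661 [np.float64(-0.5858062624184015), np.float64(0.08776211986543103)]
shift [0.0004 0.0008 0.1644] turn z -0.1 j6 2.2 t 33.67 pos [0.6432 0.0706 0.1989] yaw -0.1
```

```bash
python3 -m pendant '[0.0004,0.0018,0.045,0,0,0,1,0,0,0.045,0,0,0,1,0,0,0.04,0,0,0,1,0,0,0.02,0,0,0,1,0,0,0.009,0,0,0,1,0,0,0.004,0,0,0,1,0,0,0,0,0,0,1,0,0,0,0,0,0,1]' 25
python3 -m pendant '[0,0,0.0008,0,0,0,1,0,0,0,0,0,0,1]' 25
python3 -m pendant '[0,0,0.0006,0,0,0,1,0,0,0,0,0,0,1]' 25
python3 -m pendant '[0,0,0.0005,0,0,0,1,0,0,0,0,0,0,1]' 25
```

```text
time_s: 34.67
position: [0.6457, 0.0711, 0.0366]
tcp_rot: [[0.002, 1.0, 0.002], [1.0, -0.002, 0.0], [0.0, 0.002, -1.0]]
force: [-0.0, -0.3, -1.5]
gripper_width: 0.0619
gripper_force: 25.0
time_s: 34.92
position: [0.6452, 0.0711, 0.035]
tcp_rot: [[0.001, 1.0, 0.0], [1.0, -0.001, -0.0], [-0.0, 0.0, -1.0]]
force: [0.3, 0.2, -1.8]
gripper_width: 0.0618
gripper_force: 25.0
time_s: 35.17
position: [0.6451, 0.0711, 0.0342]
tcp_rot: [[0.002, 1.0, -0.0], [1.0, -0.002, -0.0], [-0.0, -0.0, -1.0]]
force: [-0.1, 0.1, -1.3]
gripper_width: 0.062
gripper_force: 25.0
time_s: 35.42
position: [0.6451, 0.0711, 0.0337]
tcp_rot: [[0.001, 1.0, -0.0], [1.0, -0.001, 0.0], [0.0, -0.0, -1.0]]
force: [-0.7, 0.8, -1.3]
gripper_width: 0.0617
gripper_force: 25.0
```

```bash
python3 -m pendant '[0,0,0.0005,0,0,0,1,0,0,0,0,0,0,1]' 25
python3 -m pendant '[0,0,0.0003,0,0,0,1,0,0,0,0,0,0,1]' 25
```

```text
time_s: 35.67
position: [0.6452, 0.0711, 0.0335]
tcp_rot: [[0.002, 1.0, 0.0], [1.0, -0.002, -0.0], [-0.0, 0.0, -1.0]]
force: [-3.3, 0.6, 2.4]
gripper_width: 0.0616
gripper_force: 25.0
time_s: 35.92
position: [0.6452, 0.0711, 0.0335]
tcp_rot: [[0.001, 1.0, 0.0], [1.0, -0.001, -0.0], [-0.0, 0.0, -1.0]]
force: [-3.5, -0.2, 6.4]
gripper_width: 0.0621
gripper_force: 25.0
```

```bash
python3 -m pendant '[0,0,-0.0004,0,0,0,-0.4,0,0,0,0,0,0,-0.5,0,0,0,0,0,0,-0.55,0,0,-0.01,0,0,0,-0.55,0,0,-0.05,0,0,0,-0.55,0,0,-0.06,0,0,0,-0.55,0,0,-0.06,0,0,0,-0.55,0,-0.05,-0.03,0,0,0,-0.55]' 25
python3 -m pendant '[0,-0.06,0,0,0,0,-0.55,0,-0.06,0,0,0,0,-0.55,0,-0.06,0,0,0,0,-0.55,0,-0.06,0,0,0,0,-0.55,0,0,0,0,0,0,-0.55,0,0,0,0,0,0,-0.55]'
python3 - <<'E'
from h import *
for c in("top","scene"):
    p=snap(c,c+"9.png")
    for n in "slidebox_like dish_like block_like coverbox_like bottle coplin_jar".split():
        for r in vision.pinpoint(p,n)[:4]: print(c,n,np.round(r["score"],2),np.round(r["centre"],3))
E
```

```text
time_s: 36.92
position: [0.5969, 0.0711, 0.2474]
tcp_rot: [[0.002, 1.0, 0.007], [1.0, -0.002, 0.0], [0.0, 0.007, -1.0]]
force: [-0.2, -0.1, -0.2]
gripper_width: 0.0721
gripper_force: 0.0
time_s: 37.67
position: [0.3561, 0.0716, 0.2442]
tcp_rot: [[0.002, 1.0, 0.002], [1.0, -0.002, 0.0], [0.0, 0.002, -1.0]]
force: [1.0, 0.1, -0.7]
gripper_width: 0.0718
gripper_force: 0.0
top slidebox_like 0.94 [0.644 0.177 0.002]
top block_like 0.58 [ 0.61  -0.078  0.006]
top bottle 0.73 [ 0.604  0.328 -0.004]
top coplin_jar 0.79 [ 0.614 -0.327  0.001]
top coplin_jar 0.38 [0.644 0.071 0.006]
scene slidebox_like 0.56 [0.646 0.179 0.004]
scene dish_like 0.93 [ 0.407 -0.382  0.004]
scene dish_like 0.39 [0.411 0.259 0.003]
scene block_like 0.67 [ 0.606 -0.079  0.006]
scene block_like 0.28 [0.403 0.359 0.008]
scene coverbox_like 0.57 [0.409 0.256 0.004]
scene bottle 0.88 [0.609 0.328 0.003]
scene coplin_jar 0.84 [ 0.61  -0.328 -0.002]
scene coplin_jar 0.62 [ 0.608  0.329 -0.001]
```

View pics/top9.png

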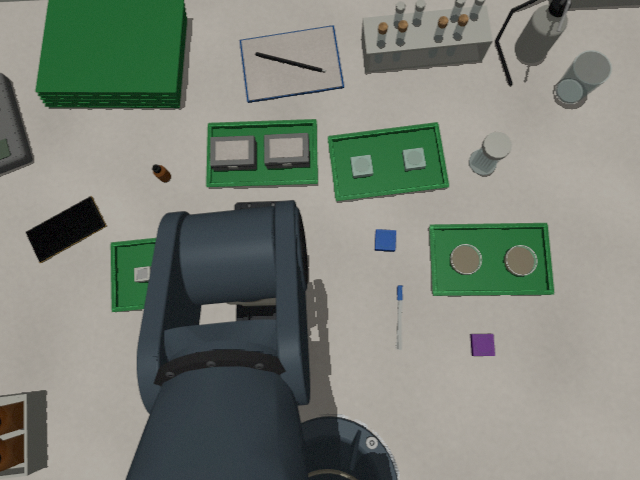

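The top view shows all four things in their trays: slide box (287,150), block (414,159), dish (466,260) and cover box (142,273). The likenesses in view, the bottle (161,172) and the jar (490,152) are unmoved. The arm hides the put-away cover box here, but the scene camera puts it where it was. I'm handing in.

```bash
python3 -c "
from station import job_done; print(job_done())"
```

```text
the job is handed in; nothing more can be done
None
```

I took the stack apart and set all four things down in their matching trays, near the middle of each empty half; the final images show the bottle, the jar and the things already in the trays where they were, and the job was handed in at about 38 s.

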